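# Snap the clip-on end cap onto the gearmotor

## Task

Take the end cap with the four clip arms by its hub, set it on the open round rim on top of the upright gearmotor and press it straight down until the arms snap under the rim and the cap sits fully home and level. Let go of it. Leave the plain cover without arms where it lies.

Things in the scene. Friction and masses are not known exactly. Their poses are not given: they have to be found in the camera images.
- motor_rim (a point): Centre of the flat top of the rim of an upright round grey gearmotor, fixed on a 110 mm square steel plate. The rim is an aluminium flange of 60 mm diameter, 8 mm thick, its top edge chamfered 4.5 mm; about 88 mm above the bench. Below the rim the motor is 47 to 53 mm wide. A small black terminal box sits low on one side. It does not move. z is up; any turn of the cap about it will do.
- cap_hub (a point): Centre, half-way up, of the round grip hub (28 mm diameter, 30 mm high) of the loose grey plastic end cap, about 120 g. The hub stands on a disc of 74 mm diameter, 5 mm thick: this point is 15 mm above the disc's top. At the start the cap stands upright on its four arms, so that this point is 48 mm above the bench. z is the cap's axis, up.
- cap_seat (a point): Centre of the underside of the end cap's disc, 20 mm below cap_hub. Fully home it lies on motor_rim. Four arms at 90 degrees hang 28 mm below it, flaring to about 76 mm across; their inward teeth, 10 to 13 mm below it, stand 54 mm apart and spring outward. The flares centre the cap from a few mm off. Merely set down, it stays 10 mm or more too high; 10 to 20 N snaps it on.
- plain_hub (a point): Centre, half-way up, of the hub of the plain cover, a bystander: the same grey 74 x 5 mm disc and 28 x 30 mm hub, but without arms, so that its disc lies flat on the bench. This point is 20 mm above the bench. To be left alone.
Not all that is in view belongs to the job. What is shaped like the part that bears cap_hub but blue is not meant.

How it is judged:
On the way:
1. the robot presses the cap home: the cap is seated on the rim while the robot bears on it with more than 3 N (contact force between the fingers and end_cap above 3 N and z of cap_hub in the frame of motor_rim below 0.025 m and horizontal distance between cap_hub and motor_rim below 0.01 m), for 0.1 s.
At the end, for the whole second after the job is handed in: The end cap rests snapped on the rim: its hub's centre is 16 to 24.5 mm above the rim's top (20 mm when home) and within 10 mm of the rim's axis, the cap leans less than 7 degrees and is at rest (z of cap_hub in the frame of motor_rim between 0.016 and 0.0245 m and horizontal distance between cap_hub and motor_rim below 0.01 m and angle between cap_hub's own z axis and vertical below 0.12 rad and linear speed of end_cap below 0.02 m/s); the robot touches nothing.
It fails at once if the plain cover is moved by more than 40 mm (distance of plain_hub from where it was at the start of the episode above 0.04 m).
It also fails if it takes over 42 s, if anything falls off the work surface, if the arm or the gripper's body presses on something with over 40 N, if the wrist force passes 120 N, or if a joint passes its speed limit or range.

## Robot

A 6-joint arm with a two-finger parallel gripper is mounted at the origin on a cart in front of the work surface, level with it; the furniture and walls round the work are solid. World frame = base frame: x ahead of the robot, y to its left, z up, the work surface at z = 0. Lengths are in m, angles in rad, forces in N, time in s.
With the tool pointing down it reaches from about 0.35 to 0.775 m from the base axis. Payload 5.5 kg.
Tool frame: the origin (TCP) lies midway between the tips of the shut fingers; the grasp point (between the pads) lies 19 mm behind it; x points along the fingers, y is the direction in which the jaws open and shut, and the axes are right-handed (so a half turn about x gives the same grasp; the last joint's range is limited). The gripper opens to 85 mm and grips with 20 to 120 N. Pads are 22 mm wide; open, the fingers measure 114 mm over their backs; the gripper's body (76 mm by 85 mm) begins 54 mm behind the grasp point. The pads swing forward as they close: fully open they stand 13 mm farther back than shut.
Start: joints at [-1.386, 0.313, 0.046, 1.304, 0, 1.431], TCP at [0.183, -0.545, 0.231] pointing down, gripper open.
Joint ranges: [-2.76, 2.76], [-0.86, 1.69], [-1.03, 1.26], [-2.2, 2.34], [-1.47, 1.5], [-3.14, 3.14]. Speed limits (rad/s): [2.57, 2.57, 3.14, 3.14, 3.14, 3.14].

## Interface

Orientations are given as a unit quaternion [w, x, y, z].
In Python, from workcell import env, optics, order, models gives the robot as it stands. The module is installed in compiled form; this text tells all that it offers.
- The arm moves only by the tool servo_tool, never from a script. Its argument "moves" is a list of rows, each a list of 5 numbers: the shift along the tool's x, y, z in cm, then the turn about the tool's x in rad, then the closure, from -1 (fully open) to 1 (shut). A call has exactly 10 rows; each row shifts and turns the commanded pose from where the row before left it, along the tool's axes as they then stand; what a row does not reach is not made up. A row lasts 1/8 s, in which the tool goes at most 62.5 mm and 10.7 degrees, less where a joint would pass 70% of its speed; a pose out of reach is approached as far as the arm can. A call is refused whole if a number of a shift passes 6.25 or a number of a turn 0.188, either way. A call with a gripper value outside its range is refused whole. The fingers move at their own pace and stop on an object; "grip_force" is the grip in N (left out, the last holds). Time passes only in rows, so rows that do not move let the fingers close, or fill a call up. It gives the time, the measured TCP pose, the force and the opening at its end, in the units of the state.
- env.get_state(): the state, without advancing time (a new reading comes with each control period).
- optics.read_camera(name): name is "scene" or "side" or "wrist"; returns a dict with "pixels" (420x560x3 uint8, blue, green, red), "vertical_fov" (degrees; the focal length in pixels is half the picture's height over the tangent of half this angle, whatever the lens; pixels are square), "cx", "cy" (the principal point, pixels), "extrinsics" (4x4, takes a point from world to camera coordinates). Camera axes: x right, y up, looking along -z (the intrinsics and any distortion apply to the point x, -y, -z); pixel columns grow to the right and rows downward; lengths in m; the calibration is good to about 2 mm. A picture is of the moment at which its call begins. There is no depth.
- order.hand_in(): hands the job in, once; it reports no verdict.
Trained networks look in a picture, given as the dict that the camera call returned (one of the last four; its "shot" number tells which), for a name from the list of things; names that differ only in an ending like _2 or _b are one class to them, and where a whole thing is asked for, a point or a joint stands for the part that bears it (a point fixed in the world has none). Each returns a list of dicts, best first, with "conf" (0 to 1); they miss things now and then, are a little off and sometimes report something else, mostly with a low value. They report only what shows in the picture. A call takes as long as a camera call. They do not tell look-alikes from the thing itself.
- models.outline_of(name, picture): "pixels" (420x560 bool, what is visible of it) and "location" ([column, row] in pixels, amid what is visible of it).
- models.pinpoint(name, picture): "location" ([column, row] in pixels: a listed point, or the origin of a listed thing).
The state is a dict: "clock": time; "joint_pos": joint angles; "qvel": joint speeds; "tau": joint torques, N m; "tcp_pos": TCP position; "orientation": TCP orientation; "wrist_force": force on the tool from outside, world axes, zero at the start; "ft_torque": the same for the moment, N m; "finger_gap": finger opening in m.
Only numpy, scipy, OpenCV 4.12 (cv2) and the standard library are available. Lean on these libraries where they do the work, as an engineer would, in place of code of your own. Each camera call takes 0.05 s, during which the arm holds its last target.

## Working session

There is one attempt and no reset: what is moved stays moved. The work goes in short steps, Python scripts to look and compute and a tool call to move; the robot and the scene stay as the last step left them, time stands still between calls to the robot, and variables do not carry over. Pictures are saved under pics/ and viewed, and the job is handed in when it is done.

Besides the shell and the picture viewer there is one more tool, called after "Call:" as name(argument=value, ...), one argument or row to a line, values as JSON. servo_tool: Moves the arm, as the interface text tells. Its arguments: {"type":"object","properties":{"moves":{"type":"array"},"grip_force":{"type":"number"}},"required":["moves"]}

```bash
mkdir -p pics
cat > h.py <<'E'
import numpy as np, cv2
from workcell import env, optics, order, models
def K(p):
    f=210/np.tan(np.radians(p["vertical_fov"])/2); return f,p["cx"],p["cy"]
def ray(p,uv):
    f,cx,cy=K(p); E=np.array(p["extrinsics"]); R=E[:3,:3]; o=-R.T@E[:3,3]
    d=R.T@np.array([(uv[0]-cx)/f,-(uv[1]-cy)/f,-1]); return o,d/np.linalg.norm(d)
def proj(p,X):
    f,cx,cy=K(p); E=np.array(p["extrinsics"]); c=E[:3,:3]@np.array(X)+E[:3,3]
    return np.array([cx+f*c[0]/-c[2], cy-f*c[1]/-c[2]])
def tri(rs):
    A=sum(np.eye(3)-np.outer(d,d) for o,d in rs); b=sum((np.eye(3)-np.outer(d,d))@o for o,d in rs)
    X=np.linalg.solve(A,b); return X,[np.linalg.norm(np.cross(X-o,d)) for o,d in rs]
def planez(r,z):
    o,d=r; return o+d*(z-o[2])/d[2]
E
python3 - <<'E'
from h import *
for n in ["scene","side","wrist"]:
    p=optics.read_camera(n); cv2.imwrite(f"pics/{n}0.png",p["pixels"])
    print(n,{k:(v if k not in("pixels","extrinsics") else None) for k,v in p.items()})
    print(np.round(p["extrinsics"],3).tolist())
    for nm in ["motor_rim","cap_hub","cap_seat","plain_hub"]:
        for d in models.pinpoint(nm,p): print(nm,np.round(d["location"],1),round(d["conf"],2), np.round(planez(ray(p,d["location"]),{"motor_rim":.088,"cap_hub":.048,"cap_seat":.028,"plain_hub":.02}[nm]),3))
print(env.get_state())
E
```

```text
scene {'pixels': None, 'vertical_fov': 42.58474504474119, 'cx': 275.5515220260606, 'cy': 219.4921081718339, 'extrinsics': None, 'shot': 1}
[[-0.831, -0.556, 0.014, 0.357], [0.421, -0.612, 0.669, -0.322], [-0.363, 0.562, 0.743, -1.152], [0.0, 0.0, 0.0, 1.0]]
motor_rim [220.2 251.8] 0.58 [0.542 0.066 0.088]
cap_hub [328.4 178.5] 0.77 [ 0.476 -0.328  0.048]
cap_hub [365.9 192.4] 0.52 [ 0.367 -0.339  0.048]
cap_seat [325.5 183.2] 0.96 [ 0.482 -0.327  0.028]
cap_seat [366.4 201.9] 0.48 [ 0.356 -0.327  0.028]
plain_hub [280. 224.] 0.64 [ 0.507 -0.136  0.02 ]
side {'pixels': None, 'vertical_fov': 54.00091755190821, 'cx': 276.4956805249662, 'cy': 203.30988906206227, 'extrinsics': None, 'shot': 2}
[[0.977, -0.213, 0.008, -0.499], [0.101, 0.494, 0.864, -0.094], [-0.188, -0.843, 0.504, -0.937], [0.0, 0.0, 0.0, 1.0]]
motor_rim [281.3 177.5] 0.87 [0.535 0.059 0.088]
cap_hub [293.2 293.3] 0.8 [ 0.472 -0.315  0.048]
cap_hub [232.3 311.4] 0.69 [ 0.36  -0.337  0.048]
cap_seat [294.  306.1] 0.97 [ 0.471 -0.326  0.028]
cap_seat [236.7 319.9] 0.89 [ 0.367 -0.338  0.028]
plain_hub [285.1 245.3] 0.69 [ 0.
[... 240 characters left out ...]
, -0.381], [0.0, 0.0, 0.0, 1.0]]
{'clock': 0.75, 'joint_pos': array([-1.38561009e+00,  3.13142353e-01,  4.61231896e-02,  1.30361100e+00,
        2.29828731e-05,  1.43120058e+00]), 'qvel': array([ 0.00082579, -0.00053407,  0.00034453,  0.00094723, -0.00024202,
        0.00122273]), 'tau': array([-5.81328586e-04, -4.80341291e+01,  2.98779756e+01, -2.80519762e-04,
       -8.68914208e-05,  1.05423561e-05]), 'tcp_pos': array([ 0.18349254, -0.54498726,  0.23136551]), 'orientation': array([ 0.1143823 ,  0.69781321,  0.11426521, -0.69779429]), 'wrist_force': array([-0.20695298,  0.39170074,  0.20572945]), 'ft_torque': array([ 0.03520756, -0.00449481, -0.00733679]), 'finger_gap': 0.08521771606815594}
```

View pics/scene0.png

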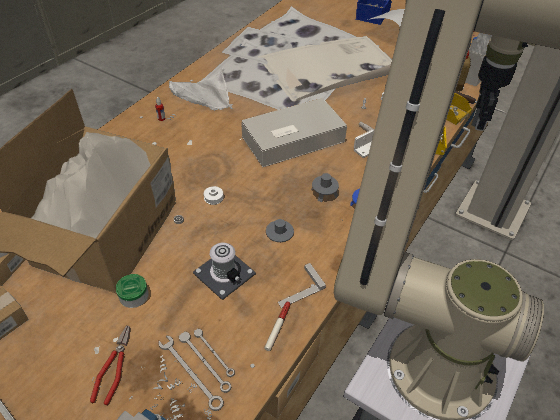

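View pics/side0.png

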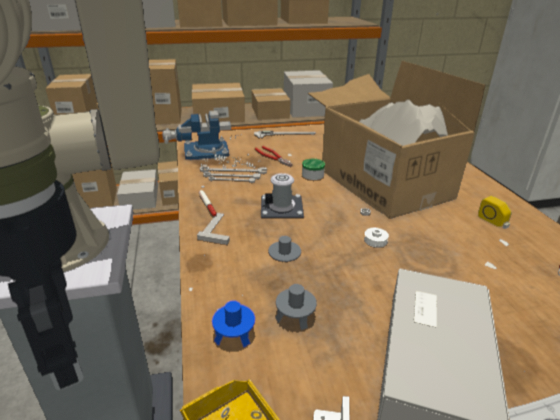

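Run:
```python
import cv2
a=cv2.imread("pics/scene0.png")[130:270,220:420]; b=cv2.imread("pics/side0.png")[210:350,190:390]
cv2.imwrite("pics/crop0.png",cv2.vconcat([cv2.resize(a,None,fx=2.1,fy=2.1,interpolation=3),cv2.resize(b,None,fx=2.1,fy=2.1,interpolation=3)]))
```

```text
(no output)
```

View pics/crop0.png

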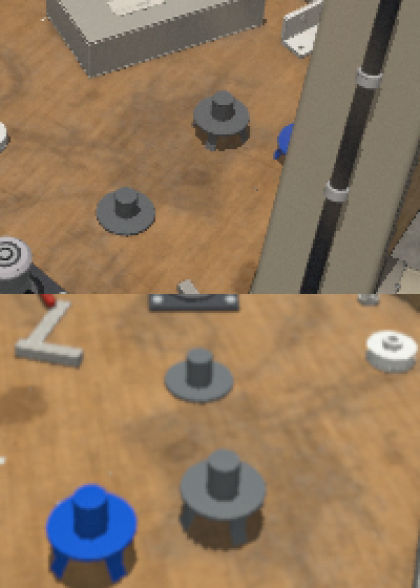

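The candidates are:
- The grey part at scene (325,185), side (295,300): it stands raised on arms and is the cap.
- The blue part at side (233,320): it also has arms, but the wrong colour.
- The grey part at scene (280,230), side (285,248): its disc lies flat with no arms, so it is the plain cover.

The enlarged crop confirms arms under the grey part at side (295,300), so that is the one I'll take.

```bash
cat >> h.py <<'E'
from scipy.spatial.transform import Rotation as Rn
def Rt(s): q=s["orientation"]; return Rn.from_quat([q[1],q[2],q[3],q[0]]).as_matrix()
def togo(X,s=None):
    s=s or env.get_state(); return Rt(s).T@(np.array(X)-s["tcp_pos"])*100
E
python3 - <<'E'
from h import *
s=env.get_state(); print(np.round(Rt(s),3), s["clock"])
P=[optics.read_camera(n) for n in ["scene","side"]]
for nm,near in [("motor_rim",[.54,.06,.088]),("cap_hub",[.474,-.32,.048]),("cap_seat",[.474,-.32,.028]),("plain_hub",[.503,-.135,.02])]:
    rs=[]
    for p in P:
        c=[d["location"] for d in models.pinpoint(nm,p)]
        if not c: continue
        u=min(c,key=lambda c:np.linalg.norm(np.array(c)-proj(p,near)))
        rs.append(ray(p,u)); print(nm,np.round(u,1),np.round(proj(p,near),1))
    if len(rs)==2:
        X,e=tri(rs); print(nm,np.round(X,4),np.round(e,4),"togo",np.round(togo(X),2))
E
```

```text
[[ 0.     0.319 -0.948]
 [-0.    -0.948 -0.319]
 [-1.     0.     0.   ]] 0.75
motor_rim [221.9 249.5] [222.2 250.6]
motor_rim [283.4 176.3] [283.1 177.2]
motor_rim [0.5408 0.0595 0.0907] [0.0002 0.0002] togo [ 14.06 -45.89 -53.16]
cap_hub [324.5 185.4] [327.6 180.6]
cap_hub [293.6 293.6] [295.1 295. ]
cap_hub [ 0.4751 -0.3069  0.0393] [0.0002 0.0002] togo [ 19.2  -13.26 -35.23]
cap_seat [323.9 185.9] [327.  185.8]
cap_seat [297.4 300.9] [294.7 303.3]
cap_seat [ 0.4805 -0.3149  0.0279] [0.0002 0.0002] togo [ 20.34 -12.33 -35.49]
plain_hub [280.2 225. ] [281.1 224.8]
plain_hub [285.8 246. ] [286.3 245.4]
plain_hub [ 0.5036 -0.1339  0.0183] [0.0016 0.0016] togo [ 21.3  -28.75 -43.46]
```

Call:
servo_tool(
  moves=[
    [0,-1.6,-4.4,0,-1],
    [0,-1.6,-4.4,0,-1],
    [0,-1.6,-4.4,0,-1],
    [0,-1.6,-4.4,0,-1],
    [0,-1.6,-4.4,0,-1],
    [0,-1.6,-4.4,0,-1],
    [0,-1.6,-4.4,0,-1],
    [1,-1.6,-4.4,0,-1],
    [1,0,0,0,-1],
    [0,0,0,0,-1],
  ],
  grip_force=80,
)

```text
clock: 2.5
tcp_pos: [0.4755, -0.311, 0.2103]
orientation: [-0.114, -0.697, -0.115, 0.698]
wrist_force: [0.9, 0.7, -0.3]
finger_gap: 0.0855
```

```bash
cat > look.py <<'E'
from h import *
import sys
p=optics.read_camera("wrist"); cv2.imwrite("pics/%s.png"%sys.argv[1],p["pixels"]); s=env.get_state()
print(s["clock"],s["tcp_pos"],np.round(s["joint_pos"],3))
for nm in sys.argv[2:]:
    for d in models.pinpoint(nm,p):
        r=ray(p,d["location"]); X=planez(r,{"motor_rim":.088,"cap_hub":.048,"cap_seat":.028,"plain_hub":.02}[nm])
        print(nm,round(d["conf"],2),np.round(d["location"],1),np.round(X,4),"togo",np.round(togo(X),2))
        np.save("/tmp/ray_%s_%s.npy"%(sys.argv[1],nm),np.array(r)) 
    for d in models.outline_of(nm,p): print(" outline",nm,round(d["conf"],2),np.round(d["location"],1),d["pixels"].sum())
E
python3 look.py w1 cap_hub cap_seat
```

```text
2.55 [ 0.47542474 -0.31155483  0.21089566] [-0.721  0.308 -0.012  1.253 -0.     2.096]
cap_hub 0.88 [287.8 192.1] [ 0.474  -0.3181  0.048 ] togo [16.34  0.53  0.33]
cap_hub 0.82 [271.2 286.6] [ 0.3633 -0.3367  0.048 ] togo [16.34 -1.23 11.41]
 outline cap_hub 0.94 [284.6 188.8] 3684
 outline cap_hub 0.67 [270.5 278.4] 2771
cap_seat 0.76 [283.3 186.2] [ 0.4734 -0.3136  0.028 ] togo [18.38  0.04  0.25]
cap_seat 0.69 [272.1 278.6] [ 0.3617 -0.3377  0.028 ] togo [18.37 -1.22 11.61]
 outline cap_seat 0.94 [284.3 185.8] 3671
 outline cap_seat 0.76 [270.  280.7] 2824
```

View pics/w1.png

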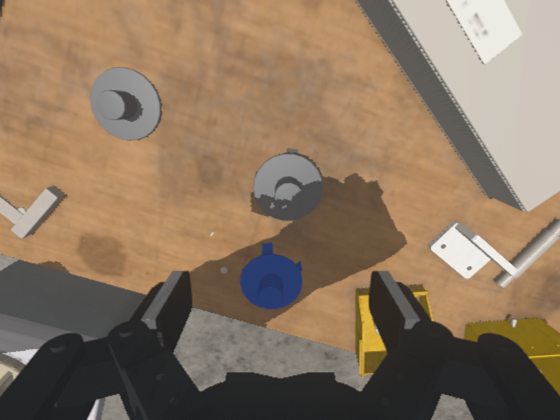

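The wrist view shows the grey armed cap at (288,187), the blue one at (271,285) and the plain cover at (125,103). I'll go down partway for a second view.

Call:
servo_tool(
  moves=[
    [2,0.1,0.1,0,-1],
    [2,0.1,0.1,0,-1],
    [2,0.1,0,0,-1],
    [2,0,0,0,-1],
    [0,0,0,0,-1],
    [0,0,0,0,-1],
    [0,0,0,0,-1],
    [0,0,0,0,-1],
    [0,0,0,0,-1],
    [0,0,0,0,-1],
  ],
)

```text
clock: 4.0
tcp_pos: [0.4754, -0.3148, 0.1314]
orientation: [0.114, 0.698, 0.114, -0.698]
wrist_force: [-0.3, 0.6, -1.3]
finger_gap: 0.0858
```

```bash
python3 look.py w2 cap_hub cap_seat
python3 - <<'E'
from h import *
for n in ["cap_hub"]:
    pass
p=optics.read_camera("wrist")
o=models.outline_of("cap_hub",p)[0]["pixels"].astype(np.uint8)
im=p["pixels"].copy(); cs,_=cv2.findContours(o,0,1); cv2.drawContours(im,cs,-1,(0,255,0),1)
# overlay of predicted circles for given centre
for c,col in [((.474,-.3165),(0,0,255)),((.474,-.3125),(255,0,255))]:
    for z,r in [(.033,.037),(.063,.014)]:
        pts=[proj(p,[c[0]+r*np.cos(a),c[1]+r*np.sin(a),z]) for a in np.linspace(0,6.3,60)]
        cv2.polylines(im,[np.int32(np.round(pts))],False,col,1)
cv2.imwrite("pics/w2o.png",cv2.resize(im[60:340,140:440],None,fx=2,fy=2,interpolation=3))
E
```

```text
4.05 [ 0.47535662 -0.31479523  0.13138593] [-0.726  0.352 -0.149  1.07  -0.     2.091]
cap_hub 0.84 [264.1 339.3] [ 0.3586 -0.3378  0.048 ] togo [ 8.33 -1.54 11.8 ]
cap_hub 0.78 [283.4 217.8] [ 0.4738 -0.3167  0.048 ] togo [8.33 0.13 0.21]
 outline cap_hub 0.87 [261.9 324. ] 4553
 outline cap_hub 0.55 [282.7 209.8] 6188
cap_seat 0.73 [285.1 213.2] [ 0.4712 -0.3193  0.028 ] togo [10.33  0.3   0.54]
cap_seat 0.68 [263.9 324. ] [ 0.3586 -0.3366  0.028 ] togo [10.33 -1.66 11.76]
 outline cap_seat 0.74 [282.  208.7] 6054
 outline cap_seat 0.63 [262.6 325.1] 4504
```

View pics/w2o.png

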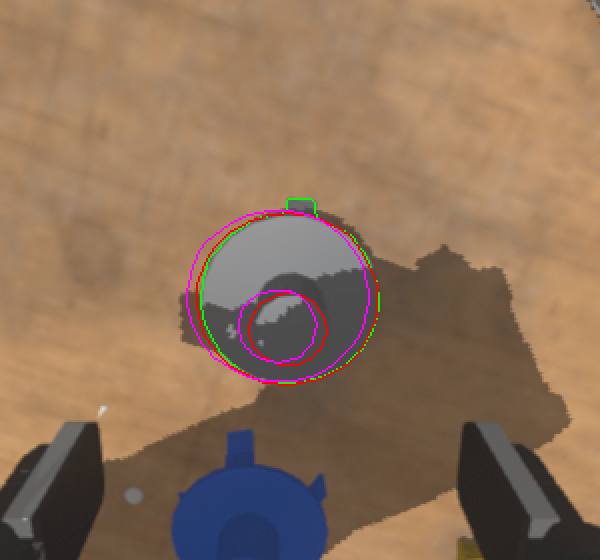

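The red model circles, centred at (0.474, -0.3165) with the disc top at z=0.033, match the outline. The hub readings from both wrist heights agree. I'll descend and grip.

Call:
servo_tool(
  moves=[
    [2,0.1,0.1,0,-1],
    [2,0.1,0.1,0,-1],
    [2,0,0,0,-1],
    [2,0,0,0,-1],
    [1.5,0,0,0,-1],
    [0,0,0,0,-1],
    [0,0,0,0,1],
    [0,0,0,0,1],
    [0,0,0,0,1],
    [0,0,0,0,1],
  ],
  grip_force=80,
)

```text
clock: 5.6
tcp_pos: [0.4745, -0.3177, 0.0372]
orientation: [0.115, 0.698, 0.114, -0.697]
wrist_force: [-1.5, 0.8, 4.7]
finger_gap: 0.0259
```

Call:
servo_tool(
  moves=[
    [0,0,0,0,1],
    [0,0,0,0,1],
    [0,0,0,0,1],
    [0,0,0,0,1],
    [-1,0,0,0,1],
    [-1,0,0,0,1],
    [0,0,0,0,1],
    [0,0,0,0,1],
    [0,0,0,0,1],
    [0,0,0,0,1],
  ],
)

```text
clock: 6.85
tcp_pos: [0.4738, -0.3172, 0.0559]
orientation: [-0.114, -0.698, -0.115, 0.698]
wrist_force: [-0.1, 0.1, -1.8]
finger_gap: 0.0255
```

```bash
python3 look.py w3 cap_hub cap_seat; python3 -c "
from h import *
p=optics.read_camera('side'); cv2.imwrite('pics/s3.png',cv2.resize(p['pixels'][200:360,180:400],None,fx=3,fy=3))"
```

```text
6.9 [ 0.47388217 -0.31724484  0.0560164 ] [-0.731  0.416 -0.255  0.901 -0.     2.086]
cap_hub 0.62 [280.3 284.3] [ 0.4605 -0.3205  0.048 ] togo [ 0.81 -0.13  1.37]
 outline cap_hub 0.9 [277.7 250.5] 10935
 outline cap_hub 0.88 [263.1 358.7] 1574
cap_seat 0.64 [278.6 264.3] [ 0.4616 -0.319   0.028 ] togo [ 2.82 -0.24  1.23]
 outline cap_seat 0.84 [280.3 251.6] 11154
 outline cap_seat 0.62 [264.8 363.2] 1650
```

View pics/w3.png

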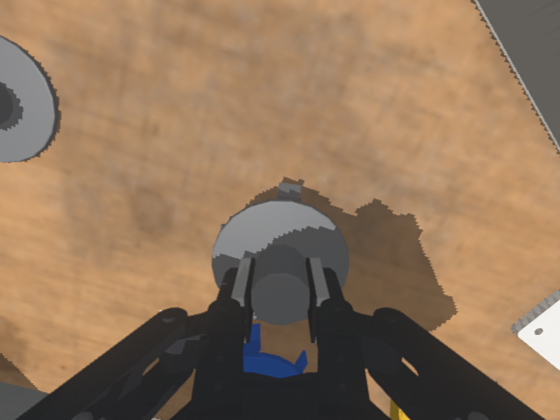

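View pics/s3.png

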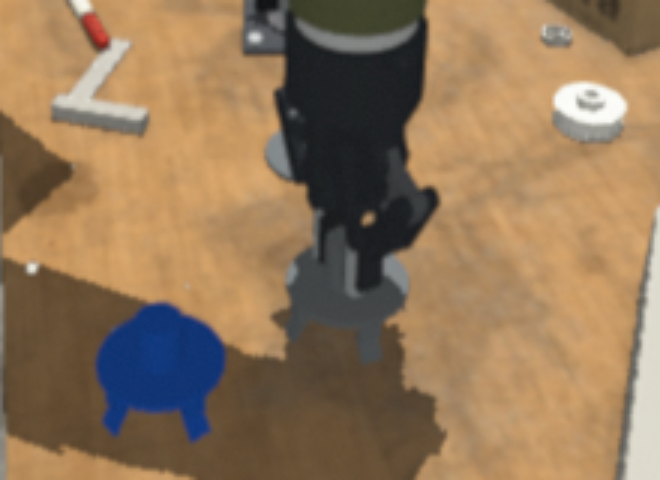

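The cap is held centred between the fingers and its arms are clear of the bench. I'll lift it and carry it to where the wrist camera can see the motor.

Call:
servo_tool(
  moves=[
    [-4,0,0,0,1],
    [-4,0,0,0,1],
    [-4,-1,-0.5,0,1],
    [-4,-3,-1.4,0,1],
    [0,-4,-1.8,0,1],
    [0,-4,-1.8,0,1],
    [0,-4,-1.8,0,1],
    [0,-4,-1.8,0,1],
    [0,-3.5,-1.6,0,1],
    [0,0,0,0,1],
  ],
)

```text
clock: 8.4
tcp_pos: [0.5003, -0.0582, 0.2164]
orientation: [0.116, 0.698, 0.116, -0.698]
wrist_force: [-0.3, -0.3, -1.3]
finger_gap: 0.0253
```

```bash
python3 look.py w4 motor_rim cap_hub cap_seat
```

```text
8.45 [ 0.50046076 -0.05947929  0.2164176 ] [-0.277  0.181 -0.164  1.226 -0.     2.537]
motor_rim 0.69 [158.1 114.9] [0.5357 0.0628 0.088 ] togo [ 12.83 -10.55  -7.28]
 outline motor_rim 0.88 [186.7 110.7] 10975
cap_hub 0.95 [278.7 284.4] [ 0.3903 -0.0927  0.048 ] togo [16.83 -0.53 11.45]
cap_hub 0.95 [456.1 361.7] [ 0.3565 -0.3414  0.048 ] togo [16.84 21.97 22.57]
 outline cap_hub 0.65 [456.6 338.4] 1117
 outline cap_hub 0.64 [277.3 250.6] 11038
cap_seat 0.92 [445.5 347.3] [ 0.3592 -0.3361  0.028 ] togo [18.83 21.55 22.12]
cap_seat 0.82 [280.8 263.6] [ 0.4062 -0.0899  0.028 ] togo [18.83 -0.31  9.84]
cap_seat 0.57 [277.8 285. ] [ 0.3772 -0.0959  0.028 ] togo [18.83 -0.65 12.78]
 outline cap_seat 0.65 [454.4 336.5] 1074
 outline cap_seat 0.56 [280.7 251.5] 10939
```

View pics/w4.png

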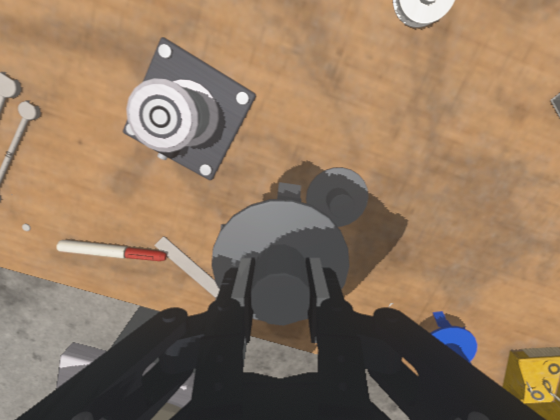

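Call:
servo_tool(
  moves=[
    [0,-3,0,0,1],
    [0,-3,0,0,1],
    [0,-3,0,0,1],
    [0,-1.5,0,0,1],
    [0,0,0,0,1],
    [0,0,0,0,1],
    [0,0,0,0,1],
    [0,0,0,0,1],
    [0,0,0,0,1],
    [0,0,0,0,1],
  ],
)

```text
clock: 10.0
tcp_pos: [0.467, 0.0389, 0.2162]
orientation: [-0.114, -0.698, -0.114, 0.698]
wrist_force: [-1.0, -0.8, -1.1]
finger_gap: 0.0257
```

```bash
python3 look.py w5 motor_rim
python3 - <<'E'
from h import *
a,b=[np.load(f"/tmp/ray_{k}_motor_rim.npy") for k in("w4","w5")]
print("tri",tri([a,b]))
p=optics.read_camera("wrist"); s=env.get_state(); t=s["tcp_pos"]; im=p["pixels"].copy()
import pickle; pickle.dump(p,open("/tmp/w5.pkl","wb"))
def circ(c,r,col):
    pts=[proj(p,[c[0]+r*np.cos(a),c[1]+r*np.sin(a),c[2]]) for a in np.linspace(0,6.3,60)]
    cv2.polylines(im,[np.int32(np.round(np.array(pts)*8))],False,col,1,cv2.LINE_AA,3)
X=planez(b,.088); print(X)
circ(X,.0255,(0,0,255)); circ(X-[0,0,.0045],.03,(0,0,255))
circ(t-[0,0,.004],.037,(0,255,0)); circ(t+[0,0,.026],.014,(0,255,0))
cv2.imwrite("pics/w5o.png",cv2.resize(im[20:320,120:400],None,fx=2,fy=2,interpolation=3))
E
```

```text
10.05 [0.46696239 0.03893042 0.21625572] [-0.088  0.113 -0.245  1.213 -0.     2.729]
motor_rim 0.68 [282.9 115.9] [0.5354 0.0608 0.088 ] togo [12.83  0.11 -7.18]
 outline motor_rim 0.77 [283.3 110. ] 10771
tri (array([0.53597296, 0.06107496, 0.09273707]), [np.float64(0.000464668695383144), np.float64(0.0004646686953831693)])
[0.53537747 0.06083165 0.088     ]
```

View pics/w5o.png

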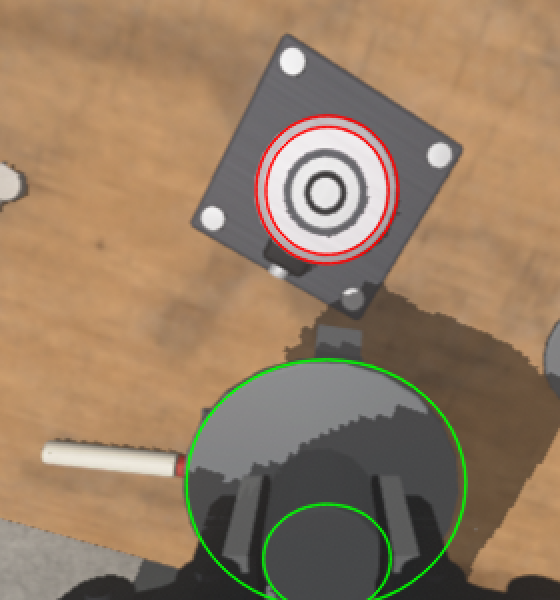

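The overlaid circles fit both the rim, centred at (0.5354, 0.0608, 0.088), and the held cap, which is centred on the TCP with its disc top 4 mm below it. I'll move over the rim and descend to just above contact.

Call:
servo_tool(
  moves=[
    [0,0.1,-2.4,0,1],
    [0,0,-2.4,0,1],
    [0,0,-2.4,0,1],
    [0,0,0,0,1],
    [2,0,0,0,1],
    [2,0,0,0,1],
    [2,0,0,0,1],
    [1.5,0,0,0,1],
    [0,0,0,0,1],
    [0,0,0,0,1],
  ],
)

```text
clock: 11.45
tcp_pos: [0.5358, 0.061, 0.142]
orientation: [0.114, 0.698, 0.114, -0.698]
wrist_force: [0.5, -1.1, -0.9]
finger_gap: 0.0258
```

Run:
```python
from h import *
s=env.get_state(); print(s["tcp_pos"],np.round(togo([.535,.061,.097]),2),s["wrist_force"],np.round(s["joint_pos"],2))
ims=[]
for n,X in [("scene",(.535,.061,.1)),("side",(.535,.061,.1))]:
    p=optics.read_camera(n); u,v=map(int,proj(p,X)); u-=0
    ims.append(cv2.resize(p["pixels"][v-60:v+60,u-60:u+60],None,fx=3,fy=3,interpolation=3))
cv2.imwrite("pics/a6.png",cv2.hconcat(ims))
```

```text
[0.5357502  0.06096904 0.14197091] [ 4.5  -0.03  0.07] [ 0.52788219 -1.07246295 -0.86314519] [-0.04  0.29 -0.21  1.07 -0.    2.78]
```

View pics/a6.png

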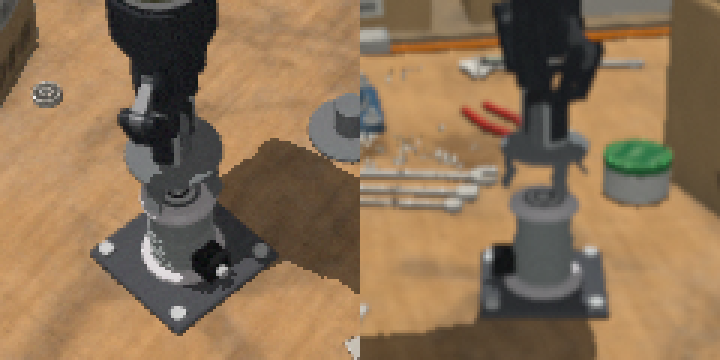

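Both views show the cap held level above the rim with its arms around it. I'll lower it until the teeth touch, then press.

Call:
servo_tool(
  moves=[
    [0.8,0,0,0,1],
    [0.8,0,0,0,1],
    [0.6,0,0,0,1],
    [0.4,0,0,0,1],
    [0.3,0,0,0,1],
    [0.2,0,0,0,1],
    [0.2,0,0,0,1],
    [0,0,0,0,1],
    [0,0,0,0,1],
    [0,0,0,0,1],
  ],
  grip_force=110,
)

```text
clock: 12.8
tcp_pos: [0.5362, 0.0609, 0.1089]
orientation: [0.115, 0.698, 0.114, -0.697]
wrist_force: [1.2, -1.2, 5.2]
finger_gap: 0.025
```

Call:
servo_tool(
  moves=[
    [0.15,0,0,0,1],
    [0.15,0,0,0,1],
    [0.15,0,0,0,1],
    [0.15,0,0,0,1],
    [0.15,0,0,0,1],
    [0.15,0,0,0,1],
    [0.15,0,0,0,1],
    [0.15,0,0,0,1],
    [0,0,0,0,1],
    [0,0,0,0,1],
  ],
)

```text
clock: 14.05
tcp_pos: [0.5353, 0.061, 0.0976]
orientation: [0.114, 0.698, 0.114, -0.698]
wrist_force: [-4.3, -1.1, 12.5]
finger_gap: 0.0249
```

Commanded z is about 0.097 and there is 12 N at the wrist. I'll press a little further to confirm it's home.

Call:
servo_tool(
  moves=[
    [0.1,0,0,0,1],
    [0.1,0,0,0,1],
    [0.1,0,0,0,1],
    [0.1,0,0,0,1],
    [0,0,0,0,1],
    [0,0,0,0,1],
    [0,0,0,0,1],
    [0,0,0,0,1],
    [0,0,0,0,1],
    [0,0,0,0,1],
  ],
)

```text
clock: 15.3
tcp_pos: [0.5363, 0.0611, 0.0975]
orientation: [0.115, 0.699, 0.114, -0.696]
wrist_force: [-10.7, -1.3, 37.2]
finger_gap: 0.0253
```

Run:
```python
from h import *
s=env.get_state(); print(s["tcp_pos"],s["wrist_force"],s["ft_torque"])
ims=[]
for n,X in [("scene",(.535,.061,.1)),("side",(.535,.061,.1))]:
    p=optics.read_camera(n); u,v=map(int,proj(p,X)); u-=0
    im=p["pixels"].copy()
    pts=[proj(p,[.5354+.037*np.cos(a),.0608+.037*np.sin(a),.093]) for a in np.linspace(0,6.3,60)]
    cv2.polylines(im,[np.int32(np.round(np.array(pts)*8))],False,(0,0,255),1,cv2.LINE_AA,3)
    ims.append(cv2.vconcat([cv2.resize(x[v-40:v+40,u-50:u+50],None,fx=3.6,fy=3.6,interpolation=3) for x in (p["pixels"],im)]))
cv2.imwrite("pics/a7.png",cv2.hconcat(ims))
```

```text
[0.53632546 0.06111391 0.09753031] [-10.66604961  -1.27725287  37.24144428] [-0.08226783  2.33553967 -0.05872216]
```

View pics/a7.png

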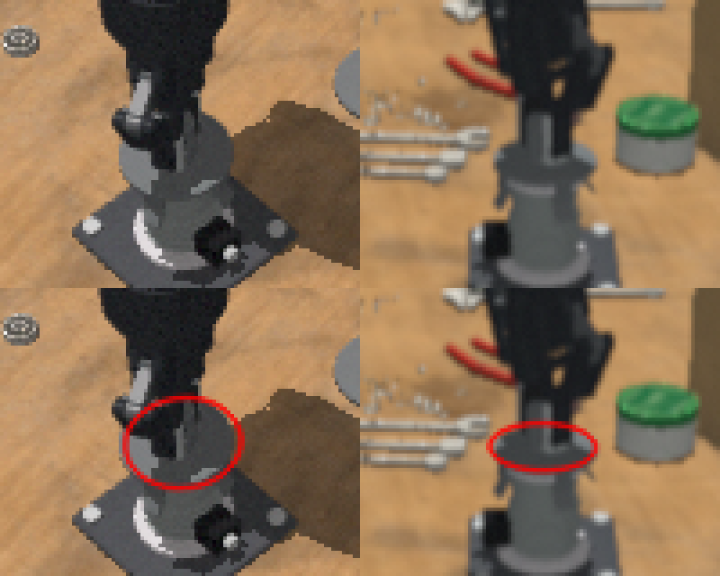

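It has hit a hard stop: 37 N at an unchanged z of 0.0975, which is the predicted home height. I'll relieve the load, open and retreat.

Call:
servo_tool(
  moves=[
    [-0.2,0,0,0,1],
    [-0.2,0,0,0,1],
    [0,0,0,0,1],
    [0,0,0,0,-1],
    [0,0,0,0,-1],
    [0,0,0,0,-1],
    [0,0,0,0,-1],
    [0,0,0,0,-1],
    [0,0,0,0,-1],
    [0,0,0,0,-1],
  ],
)

```text
clock: 16.65
tcp_pos: [0.5355, 0.061, 0.0963]
orientation: [0.114, 0.698, 0.114, -0.698]
wrist_force: [0.5, -0.2, -0.7]
finger_gap: 0.0854
```

Call:
servo_tool(
  moves=[
    [-1,0,0,0,-1],
    [-2,0,0,0,-1],
    [-3,0,0,0,-1],
    [-3,0,0,0,-1],
    [-2,0,3,0,-1],
    [0,0,3,0,-1],
    [0,0,2,0,-1],
    [0,0,0,0,-1],
    [0,0,0,0,-1],
    [0,0,0,0,-1],
  ],
)

```text
clock: 17.9
tcp_pos: [0.4605, 0.0356, 0.2064]
orientation: [0.114, 0.698, 0.114, -0.698]
wrist_force: [-0.3, -0.2, 0.2]
finger_gap: 0.0856
```

```bash
python3 look.py w8 plain_hub
python3 - <<'E'
from h import *
print(env.get_state()["wrist_force"])
ims=[];rs=[];rc=[]
for n in ["scene","side","wrist"]:
    p=optics.read_camera(n); u,v=map(int,proj(p,(.535,.061,.1)))
    for nm,near,L in [("cap_hub",(.535,.061,.108),rs),("cap_seat",(.535,.061,.088),rc)]:
        for d in models.pinpoint(nm,p):
            if np.linalg.norm(d["location"]-proj(p,near))<30: L.append(ray(p,d["location"])); print(n,nm,np.round(d["location"],1),np.round(proj(p,near),1),round(d["conf"],2)); break
    im=p["pixels"].copy()
    for z,r in[(.093,.037),(.123,.014)]:
        pts=[proj(p,[.5354+r*np.cos(a),.0608+r*np.sin(a),z]) for a in np.linspace(0,6.3,60)]
        cv2.polylines(im,[np.int32(np.round(np.array(pts)*8))],False,(0,0,255),1,cv2.LINE_AA,3)
    k=90 if n=="wrist" else 45; f=250/(2*k)
    v=max(v,k);u=max(u,k)
    ims.append(cv2.vconcat([cv2.resize(x[v-k:v+k,u-k:u+k],(260,260),interpolation=3) for x in (p["pixels"],im)]))
cv2.imwrite("pics/a8.png",cv2.hconcat(ims))
for L in(rs,rc):
    if len(L)>1: X,e=tri(L); print(np.round(X,4),np.round(e,4))
E
```

```text
17.95 [0.46034717 0.03563821 0.20619615] [-0.097  0.105 -0.279  1.186 -0.     2.72 ]
plain_hub 0.9 [433.7 198.8] [ 0.4974 -0.1294  0.02  ] togo [18.61 16.83  1.75]
 outline plain_hub 0.69 [426.3 192.5] 3106
[ 0.57766913 -0.77444421 -0.48706472]
scene cap_hub [223.1 245.6] [223.1 246.3] 0.95
scene cap_seat [221.3 250.5] [223.6 251.8] 0.78
side cap_hub [281.1 170.7] [281.2 170. ] 0.59
side cap_seat [279.6 178.9] [281.1 177.2] 0.9
wrist cap_hub [277.4 107.6] [281.8 106.6] 0.71
wrist cap_seat [274.9 103.2] [281.7 106.3] 0.66
[0.5346 0.0616 0.1078] [0.0024 0.0017 0.0026]
[0.536  0.064  0.0862] [0.0063 0.0058 0.0029]
```

View pics/a8.png

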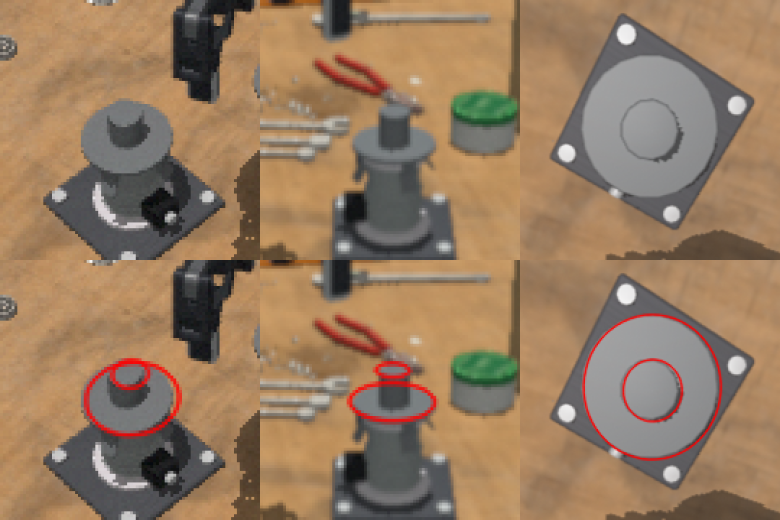

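The cap sits level, its hub is at z≈0.108 by triangulation (0.108 expected), and the gripper is clear. I'll hand it in.

```bash
python3 -c "
from workcell import order; print(order.hand_in())"
```

```text
the job is handed in; nothing more can be done
None
```

The grey end cap with four arms is pressed onto the motor rim and released, and the job is handed in; no verdict was reported. I gripped it by the hub, centred it over the rim and pressed straight down. It met a hard stop at the predicted home height, with about 37 N at the wrist.

**Last checks:**
- **Seating:** three views put the hub centre at about z = 0.108 m, which is 20 mm above the rim as wanted. It is about 1 mm off the rim's axis.
- **Level:** in the wrist view the seated-cap circles fit the disc and hub to within about 1 mm, so the cap looks level.
- **Clearance:** the gripper is clear of everything.
- **Plain cover:** I did not go near it, and its measured position, to within about 8 mm, is where it started.
- **Time:** about 18 s of the 42 s had been used at hand-in.

**Disagreements:**
- **Camera overlays:** the scene and side overlays were 1–3 pixels off the cap, which is about what the camera calibration allows.
- **Rim height:** two-view triangulation gave 91 to 93 mm for the rim height. The circle fit and the press-down stop agreed with 88 mm.
- **Seat point:** the network's underside point (cap_seat) was noisier, with 3–6 mm of disagreement between views.

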